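# Stow a sized bush in the empty bay of a covered parts crate

## Task

Three of the four covered bays of the parts crate are already full. With nothing in the gripper, press down on the covers until you feel which one gives way by 2 cm or more instead of stopping at once; only then lift the brass bush out of the open die and put it through that cover into the empty bay. Leave it lying inside, and leave the spanner, the oil bottle and the dial gauge where they are.

Things in the scene. Friction and masses are not known exactly. Their poses are not given: they have to be found in the camera images.
- crate: Fixed grey steel crate, 92 (x) x 302 (y) x 120 mm high, walls and floor 6 mm; origin: centre of underside, z up. Four bays in a row, centres at y = -111, -37, 37, 111 mm (cover1..4), inside 80 (x) x 68 (y) mm, each under a sprung cover 4.5 mm below the rim. Three bays, varying, each hold an upright steel sleeve 58 mm wide, 99 mm tall; one is empty. Nothing shows from outside.
- cover1 (a joint): Cover at crate y = -111: aluminium flap 76 (x) x 64 (y) x 3 mm, hinged at the far wall (crate +x); the near edge (-x) swings down into the bay. 0 rad = shut, level; 1.3 = fully down. A light spring shuts it: 1 N on the near half opens it. On a full bay it stops hard at about 0.12 rad (7 mm at the press point); on the empty one it swings freely and the bush's own weight pushes through.
- cover1_edge (a point): Press point on the upper face of that cover, 58 mm from its hinge and 21 mm from the bay's near wall, midway along y (shut: crate x = -19, y = -111, z = 115.5 mm). Moves with the cover.
- cover2 (a joint): Cover at crate y = -37: aluminium flap 76 (x) x 64 (y) x 3 mm, hinged at the far wall (crate +x); the near edge (-x) swings down into the bay. 0 rad = shut, level; 1.3 = fully down. A light spring shuts it: 1 N on the near half opens it. On a full bay it stops hard at about 0.12 rad (7 mm at the press point); on the empty one it swings freely and the bush's own weight pushes through.
- cover2_edge (a point): Press point on the upper face of that cover, 58 mm from its hinge and 21 mm from the bay's near wall, midway along y (shut: crate x = -19, y = -37, z = 115.5 mm). Moves with the cover.
- cover3 (a joint): Cover at crate y = +37: aluminium flap 76 (x) x 64 (y) x 3 mm, hinged at the far wall (crate +x); the near edge (-x) swings down into the bay. 0 rad = shut, level; 1.3 = fully down. A light spring shuts it: 1 N on the near half opens it. On a full bay it stops hard at about 0.12 rad (7 mm at the press point); on the empty one it swings freely and the bush's own weight pushes through.
- cover3_edge (a point): Press point on the upper face of that cover, 58 mm from its hinge and 21 mm from the bay's near wall, midway along y (shut: crate x = -19, y = +37, z = 115.5 mm). Moves with the cover.
- cover4 (a joint): Cover at crate y = +111: aluminium flap 76 (x) x 64 (y) x 3 mm, hinged at the far wall (crate +x); the near edge (-x) swings down into the bay. 0 rad = shut, level; 1.3 = fully down. A light spring shuts it: 1 N on the near half opens it. On a full bay it stops hard at about 0.12 rad (7 mm at the press point); on the empty one it swings freely and the bush's own weight pushes through.
- cover4_edge (a point): Press point on the upper face of that cover, 58 mm from its hinge and 21 mm from the bay's near wall, midway along y (shut: crate x = -19, y = +111, z = 115.5 mm). Moves with the cover.
- die: Fixed open sizing die: dark steel block 110 x 110 x 35 mm with a round pocket 39 mm in diameter and 14 mm deep in the middle of its top. Origin: centre of the underside; z up.
- bush: Loose brass bush, a plain tube 36 mm outside, 22 mm inside, 46 mm tall, about 0.25 kg. It stands upright in the die's pocket, its upper 32 mm above the die. Origin: centre of its lower end; z along its axis.
- bush_mid (a point): Middle of the bush, 23 mm above its lower end, on the axis.
- spanner: Bystander: steel spanner 180 mm long lying on the bench; origin near its middle, x along its length.
- oil_bottle: Bystander: white plastic oil bottle, 54 mm in diameter, 130 mm tall, standing; origin at the centre of its foot.
- dial_gauge: Bystander: dial gauge lying face up, 56 mm disc 22 mm thick with a 50 mm stem along its x; origin at the centre of the disc's underside.

How it is judged:
By the outcome, as a careful person would: the job done as asked, in the order asked, and still so for the second after the job is handed in, with the robot touching nothing.
It also fails if it takes over 67 s, if anything falls off the work surface, if the arm or the gripper's body presses on something with over 40 N, if the wrist force passes 120 N, or if a joint passes its speed limit or range.

## Robot

A 7-joint arm with a two-finger parallel gripper is mounted at the origin on the work surface. World frame = base frame: x ahead of the robot, y to its left, z up, the work surface at z = 0. Lengths are in m, angles in rad, forces in N, time in s.
With the tool pointing down it reaches from about 0.425 to 0.95 m from the base axis. Payload 4.7 kg.
Tool frame: the origin (TCP) lies at the centre of the arm's flange, where the gripper is bolted on; the fingertips stand 182 mm ahead of it and the grasp point (between the pads) lies 164 mm ahead of it; z points along the fingers, y is the line along which they close (so a half turn about z gives the same grasp; the last joint's range is limited). The gripper opens to 87 mm and grips with 3 to 60 N. Pads are 19 mm wide; open, the fingers measure 117 mm over their backs; the gripper's body (75 mm by 190 mm) begins 51 mm behind the grasp point.
Start: joints at [1.319, 0.469, -0.049, 1.532, 0.024, 1.141, -0.082], TCP at [0.149, -0.658, 0.405] pointing down, gripper open.
Joint ranges: [-2.59, 2.59], [-0.33, 1.99], [-1.39, 1.29], [0.1, 2.45], [-1.04, 4.18], [0.21, 1.99], [-2.66, 2.66]. Speed limits (rad/s): [2.57, 2.57, 3.14, 3.14, 3.14, 3.14, 3.14].

## Interface

Orientations are given as a rotation vector (axis times angle).
In Python, from rig import arm gives the robot as it stands. The module is installed in compiled form; this text tells all that it offers.
- The arm moves only by the shell command python3 -m inch 'ROWS' [FORCE]. ROWS is JSON, a list of rows, each a list of 3 entries, a list of its own where there are three numbers: the turn, a rotation vector about the tool's x, y, z as a fraction of full scale, then the shift along the tool's x, y, z as a fraction of full scale, then the closure, from -1 (fully open) to 1 (shut), so that 0 is half open. In form: [[[rx, ry, rz], [dx, dy, dz], claw], ...]. A call has 1 to 12 rows; each row shifts and turns the commanded pose from where the row before left it, along the tool's axes as they then stand; what a row does not reach is not made up. Full scale, the value 1, is 20 mm for a shift and 60 degrees for a turn. A row lasts 1/12 s, in which the tool goes at most 41.7 mm and 7.16 degrees, less where a joint would pass 70% of its speed; a pose out of reach is approached as far as the arm can. A call with a number of a shift or a turn outside -1 to 1 is refused whole. A call with a gripper value outside its range is refused whole. The fingers move at their own pace and stop on an object; FORCE is the grip in N (left out, the last holds). Time passes only in rows, so rows that do not move let the fingers close. It gives the time, the measured TCP pose, the force, the opening and the grip force at its end, in the units of the state.
- arm.observe(): the state, without advancing time (a new reading comes with each control period).
- arm.capture(name): name is "side" or "top"; returns (picture, depth): 400x640x3 uint8, red, green, blue; 400x640 float32, m along the optical axis (not along the pixel's ray), 0 where there is no reading.
- arm.calibration(name): a dict with "fovy" (degrees; the focal length in pixels is half the picture's height over the tangent of half this angle, whatever the lens; pixels are square), "cx", "cy" (the principal point, pixels), "k1" (the pictures are not rectified: a ray, as slopes to the right and down, at radius r is drawn at 1 + k1 r^2 times it, then the intrinsics apply), "world_to_cam" (4x4, takes a point from world to camera coordinates). Camera axes: x right, y down, z forward; pixel columns grow to the right and rows downward; lengths in m; the calibration is good to about 2 mm. A picture is of the moment at which its call begins. calibration takes no time and is no camera call.
- arm.sign_off(): hands the job in; it is judged then, once.
Trained networks look in the newest picture that a camera, given by its name, has taken for a name from the list of things; names that differ only in an ending like _2 or _b are one class to them, and where a whole thing is asked for, a point or a joint stands for the part that bears it (a point fixed in the world has none). Each returns a list of dicts, best first, with "score" (0 to 1); they miss things now and then, are a little off and sometimes report something else, mostly with a low value. They report only what shows in the picture. A call takes as long as a camera call.
- arm.boxes_of(name, camera): "bbox" ([left, top, right, bottom] in pixels, round what is visible of it).
- arm.masks_of(name, camera): "region" (400x640 bool, what is visible of it) and "bbox" ([left, top, right, bottom] in pixels, round what is visible of it).
- arm.place_of(name, camera): "pixel" ([column, row] in pixels: a listed point, or the origin of a listed thing).
The state is a dict: "time_s": time; "joints": joint angles; "qd": joint speeds; "joint_torque": joint torques, N m; "position": TCP position; "eef_rot": TCP orientation; "ft_force": force on the tool from outside, world axes, zero at the start; "wrist_torque": the same for the moment, N m; "finger_gap": opening from 0.0 (shut) to 1.0 (fully open); "grip_force": force on a finger pad.
Only numpy, scipy, OpenCV 4.12 (cv2) and the standard library are available. Lean on these libraries where they do the work, as an engineer would, in place of code of your own. Each camera call takes 0.05 s, during which the arm holds its last target. There are 200 camera calls.

## Working session

There is one attempt and no reset: what is moved stays moved. The work goes in short steps, Python scripts to look and compute and a shell command to move; the robot and the scene stay as the last step left them, time stands still between calls to the robot, and variables do not carry over. Pictures are saved under pics/ and viewed, at most 10 in all, crops included, and the job is handed in when it is done.

```bash
mkdir -p pics; cat > h.py <<'E'
import numpy as np, cv2
from rig import arm
def cal(n):
    c=arm.calibration(n); f=200/np.tan(np.radians(c["fovy"])/2)
    return c,f,np.linalg.inv(np.array(c["world_to_cam"]))
def ray(n,p):
    c,f,M=cal(n); d=np.array([(p[0]-c["cx"])/f,(p[1]-c["cy"])/f]); u=d.copy()
    for _ in range(30): u=d/(1+c["k1"]*(u@u))
    return M[:3,3], M[:3,:3]@np.array([u[0],u[1],1.])
def atz(n,p,z):
    o,r=ray(n,p); return o+r*(z-o[2])/r[2]
def atd(n,p,d):
    o,r=ray(n,p); return o+r*d
E
python3 - <<'E'
from h import *
for n in("top","side"):
    im,d=arm.capture(n); cv2.imwrite(f"pics/{n}0.png",im[:,:,::-1])
    c=arm.calibration(n); print(n,c["fovy"],c["k1"],cal(n)[2][:3,3].round(3))
    for k in("crate","die","bush","bush_mid","cover1_edge","cover2_edge","cover3_edge","cover4_edge","oil_bottle","dial_gauge","spanner"):
        for q in arm.place_of(k,n)[:2]:
            p=q["pixel"]; i,j=int(round(p[1])),int(round(p[0]))
            dd=d[i,j] if 0<=i<400 and 0<=j<640 else 0
            print(k,round(q["score"],2),np.round(p,1),atd(n,p,dd).round(3) if dd else None)
s=arm.observe();print(s)
E
```

```text
top 42.49483118781332 -0.04718437212991378 [0.379 0.052 1.333]
crate 0.56 [280.4 170.4] [0.606 0.137 0.105]
die 0.87 [439.7 220. ] [ 0.487 -0.26   0.042]
die 0.23 [374.  251.7] [ 0.41  -0.094  0.025]
bush 0.58 [442.9 217.8] [ 0.49  -0.262  0.066]
bush_mid 0.69 [447.3 219.4] [ 0.49  -0.283  0.026]
bush_mid 0.45 [165.7 187.1] [0.584 0.447 0.001]
cover1_edge 0.82 [325.3 152.9] [0.646 0.028 0.119]
cover2_edge 0.57 [293.4 164. ] [0.62  0.105 0.115]
cover2_edge 0.52 [326.9 155.5] [0.64  0.024 0.112]
cover3_edge 0.84 [265.1 173.1] [0.597 0.173 0.121]
cover3_edge 0.4 [327.4 153.5] [0.644 0.023 0.12 ]
cover4_edge 0.66 [234.3 184.7] [0.57  0.247 0.117]
cover4_edge 0.35 [263.1 172.8] [0.599 0.178 0.116]
oil_bottle 0.78 [206.5 249.3] [0.418 0.316 0.093]
oil_bottle 0.73 [294.9 165.1] [0.617 0.101 0.117]
spanner 0.65 [163.1 185. ] [0.588 0.451 0.013]
side 45.361520076059314 -0.12972891748220947 [-0.199  0.921  0.854]
crate 0.95 [283.8 237.4] [0.552 0.208 0.082]
crate 0.42 [274.3 229.4] [0.563 0.23  0.116]
die 0.84 [400.3 192. ] [ 0.473 -0.253  0.035]
die 0.3 [272.7 227.9] [0.57  0.229 0.116]
bush 
[... 490 characters left out ...]
]
{'time_s': 1.2, 'joints': array([ 1.31907678,  0.46861185, -0.04861046,  1.53249338,  0.02410458,
        1.14097761, -0.08230473]), 'qd': array([ 0.00047675, -0.00047212, -0.00097821, -0.00059527, -0.00029722,
        0.00161656,  0.000314  ]), 'joint_torque': array([-5.41685567e-04, -5.07842374e+01, -8.13011779e-02, -2.36453909e+01,
       -6.12546690e-02,  3.10930889e-02,  2.67780644e-05]), 'position': array([ 0.14920728, -0.65831388,  0.4047677 ]), 'eef_rot': array([3.12202582e+00, 3.49296251e-01, 8.35253849e-05]), 'ft_force': array([ 0.3375413 ,  0.49844665, -0.41704131]), 'wrist_torque': array([0.00605522, 0.00106274, 0.01321984]), 'grip_force': 0.0, 'finger_gap': 1.0012531535583034}
```

View pictures.

View pics/top0.png

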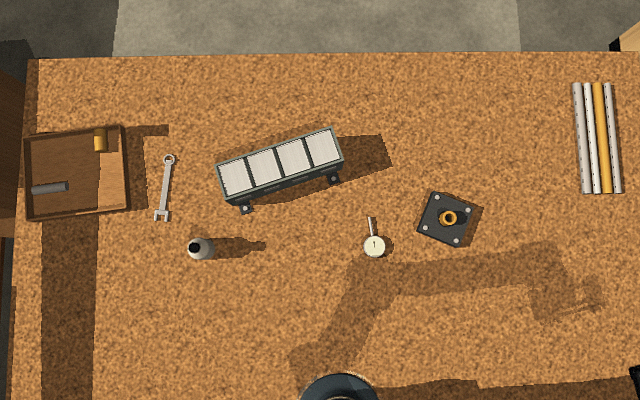

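View pics/side0.png

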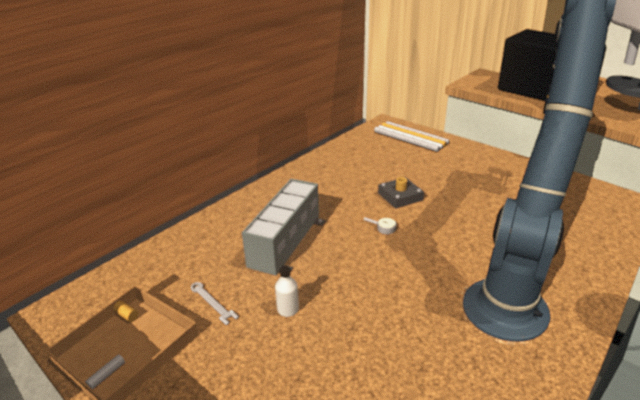

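```bash
python3 - <<'E'
from h import *
n="top"; im,d=arm.capture(n)
c,f,M=cal(n)
uv=np.array([[j,i] for i in range(0,400) for j in range(0,640)],float)
x=np.stack([(uv[:,0]-c["cx"])/f,(uv[:,1]-c["cy"])/f],1); u=x.copy()
for _ in range(30): u=x/(1+c["k1"]*(u**2).sum(1,keepdims=True))
P=M[:3,3]+(np.c_[u,np.ones(len(u))]*d.reshape(-1,1))@M[:3,:3].T
m=(d.ravel()>0)
def rect(sel,nm):
    s=sel.reshape(400,640).astype(np.uint8); s=cv2.morphologyEx(s,cv2.MORPH_OPEN,np.ones((2,2)))
    k,l,st,ce=cv2.connectedComponentsWithStats(s); b=1+np.argmax(st[1:,4]); q=P[(l==b).ravel()]
    r=cv2.minAreaRect((q[:,:2]*1000).astype(np.float32)); print(nm,len(q),r,q.mean(0).round(4),np.median(q[:,2]).round(4))
rect(m&(P[:,2]>.1)&(P[:,2]<.135)&(P[:,0]>.5)&(P[:,1]>-.05)&(P[:,1]<.33),"crate")
rect(m&(P[:,2]>.022)&(P[:,2]<.08)&(abs(P[:,0]-.49)<.1)&(abs(P[:,1]+.26)<.11),"die")
rect(m&(P[:,2]>.055)&(P[:,2]<.09)&(abs(P[:,0]-.49)<.1)&(abs(P[:,1]+.26)<.1),"bush")
rect(m&(P[:,2]>.10)&(P[:,2]<.15)&(abs(P[:,0]-.41)<.08)&(abs(P[:,1]-.33)<.08),"bottle")
E
```

```text
crate 4668 ((529.3717651367188, 99.86569213867188), (315.3248596191406, 337.44268798828125), 22.406160354614258) [0.6206 0.1398 0.1173] 0.1172
die 1925 ((474.3316955566406, -151.66281127929688), (148.11965942382812, 425.3565979003906), 5.981671333312988) [ 0.4868 -0.276   0.0448] 0.0368
bush 128 ((445.4415283203125, -124.45005798339844), (34.763160705566406, 376.0928649902344), 15.47635269165039) [ 0.4872 -0.2757  0.0801] 0.0671
bottle 141 ((406.2065734863281, 199.68096923828125), (298.7957763671875, 29.371606826782227), 84.98291778564453) [0.4176 0.3323 0.1273] 0.1278
```

Top view: crate at about (280,165), bush in the die at (448,218), gauge (374,243), bottle (200,248), spanner (165,187). Crate and die are both turned; I'll refine them with masks cast onto known heights.

```bash
python3 - <<'E'
from h import *
n="top"; im,d=arm.capture(n)
g=cv2.cvtColor(im,cv2.COLOR_RGB2HSV)
def top(mask,z,nm):
    k,l,st,ce=cv2.connectedComponentsWithStats(mask.astype(np.uint8)); b=1+np.argmax(st[1:,4]); ys,xs=np.where(l==b)
    q=np.array([atz(n,(a,b_),z)[:2]*1000 for a,b_ in zip(xs,ys)],np.float32)
    print(nm,len(q),cv2.minAreaRect(q),q.mean(0)); return q
# crate rim: depth consistent with height >0.1
I,J=np.mgrid[0:400,0:640]; H=np.zeros((400,640))
for i in range(100,300):
    for j in range(180,500):
        if d[i,j]>0: H[i,j]=atd(n,(j,i),d[i,j])[2]
roi=lambda a,b,c,e:(J>a)&(J<b)&(I>c)&(I<e)
top((H>.1)&(H<.14)&roi(200,360,110,215),.12,"crate")
top((H>.025)&(H<.045)&roi(400,500,180,260),.035,"die")
top((H>.055)&(H<.08)&roi(425,475,200,240),.067,"bush")
b=(g[...,1]>140)&(g[...,2]>120)&roi(436,462,206,230); 
for k in("crate","die","bush","oil_bottle"):
    for q in arm.masks_of(k,n)[:1]:
        top(q["region"],{"crate":.12,"die":.035,"bush":.067,"oil_bottle":.13}[k],"mask "+k+str(round(q["score"],2))); print(q["bbox"])
# bright covers
s=(g[...,1]<40)&(g[...,2]>150)&roi(210,350,120,205)&(H>.1)
k,l,st,ce=cv2.connectedComponentsWithStats(s.astype(np.uint8))
for i in range(1,k):
    if st[i,4]>100: print(st[i,4],atz(n,ce[i],.1155).round(4))
cv2.imwrite("pics/crop.png",cv2.resize(im[110:280,200:490,::-1],None,fx=2.7,fy=2.7,interpolation=cv2.INTER_CUBIC))
E
```

```text
Traceback (most recent call last):
  File "h.py", line 13, in atd
    o,r=ray(n,p); return o+r*d
        ~~~^^^^^
  File "h.py", line 7, in ray
    c,f,M=cal(n); d=np.array([(p[0]-c["cx"])/f,(p[1]-c["cy"])/f]); u=d.copy()
          ~~~^^^
  File "h.py", line 4, in cal
    c=arm.calibration(n); f=200/np.tan(np.radians(c["fovy"])/2)
ValueError: time passes only in moves, steps and waits
```

```bash
sed -i 's/^def cal/import functools\n@functools.lru_cache\ndef cal/' h.py; python3 - <<'E'
from h import *
n="top"; im,d=arm.capture(n)
g=cv2.cvtColor(im,cv2.COLOR_RGB2HSV)
def top(mask,z,nm):
    k,l,st,ce=cv2.connectedComponentsWithStats(mask.astype(np.uint8)); b=1+np.argmax(st[1:,4]); ys,xs=np.where(l==b)
    q=np.array([atz(n,(a,b_),z)[:2]*1000 for a,b_ in zip(xs,ys)],np.float32)
    print(nm,len(q),cv2.minAreaRect(q),q.mean(0)); return q
I,J=np.mgrid[0:400,0:640]; H=np.zeros((400,640))
for i in range(100,300):
    for j in range(180,500):
        if d[i,j]>0: H[i,j]=atd(n,(j,i),d[i,j])[2]
roi=lambda a,b,c,e:(J>a)&(J<b)&(I>c)&(I<e)
top((H>.1)&(H<.14)&roi(200,360,110,215),.12,"crate")
top((H>.022)&(H<.08)&roi(400,500,180,260),.035,"die")
top((H>.055)&(H<.08)&roi(425,475,200,240),.067,"bush")
for k in("crate","die","bush","oil_bottle"):
    for q in arm.masks_of(k,n)[:1]:
        top(q["region"],{"crate":.12,"die":.035,"bush":.067,"oil_bottle":.13}[k],"mask "+k+str(round(q["score"],2))); print(q["bbox"])
s=(g[...,1]<40)&(g[...,2]>150)&roi(210,350,120,205)&(H>.1)
k,l,st,ce=cv2.connectedComponentsWithStats(s.astype(np.uint8))
for i in range(1,k):
    if st[i,4]>100: print(st[i,4],atz(n,ce[i],.1155).round(4))
cv2.imwrite("pics/crop.png",cv2.resize(im[110:280,200:490,::-1],None,fx=2.7,fy=2.7,interpolation=cv2.INTER_CUBIC))
print(arm.observe()["time_s"])
E
```

```text
crate 4684 ((622.0363159179688, 140.9384002685547), (96.78775787353516, 302.7806701660156), 18.216938018798828) [622.45184 142.10771]
die 1936 ((490.5936279296875, -276.3691101074219), (113.94969177246094, 112.85584259033203), 66.56713104248047) [ 490.03452 -276.12888]
bush 134 ((490.220947265625, -276.3150329589844), (36.21120834350586, 35.7283821105957), 43.30843734741211) [ 490.28412 -276.7164 ]
mask crate0.91 5988 ((603.6937866210938, 134.80239868164062), (140.1505584716797, 305.84381103515625), 18.219314575195312) [612.49396 138.92096]
[210.1, 125.1, 343.4, 215.5]
mask die0.74 806 ((654.1163330078125, 110.14791107177734), (81.61751556396484, 67.05702209472656), 18.06390953063965) [654.027   110.29284]
[274.8, 137.9, 306.4, 175.6]
mask bush0.62 209 ((488.41387939453125, -271.8139343261719), (44.935401916503906, 32.21614456176758), 89.35633850097656) [ 488.2871  -271.43927]
[438.3, 212.9, 453.3, 227.7]
mask oil_bottle0.95 479 ((418.5823669433594, 321.2093811035156), (61.52836990356445, 48.820518493652344), 89.61518859863281) [418.52322 321.48364]
[188.6, 239.2, 212.4, 261.5]
780 [0.6595 0.0361 0.1155]
809 [0.6363 0.1063 0.1155]
807 [0.6132 0.1766 0.1155]
781 [0.5903 0.2459 0.1155]
1.55
```

View pics/crop.png

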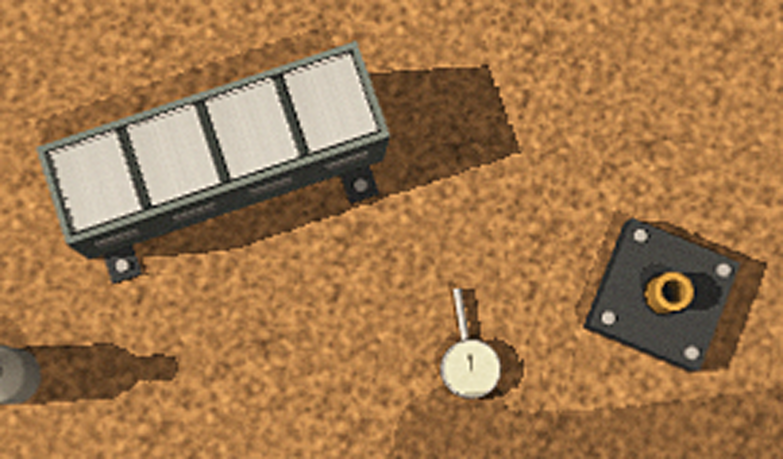

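Crate: yaw about 18.2°, covers 1–4 run from (0.66, 0.036) to (0.59, 0.246). The bush is at (0.490, -0.276). I'm aligning the tool with the crate, closing the fingers and heading to cover 1.

```bash
python3 -m inch '[[[0,0,-0.091],[0.97,-0.71,0],1],[[0,0,0],[0.97,-0.71,0],1],[[0,0,0],[0.97,-0.71,0],1],[[0,0,0],[0.97,-0.71,0],1],[[0,0,0],[0.97,-0.71,0],1],[[0,0,0],[0.97,-0.71,0],1],[[0,0,0],[0.97,-0.71,0],1],[[0,0,0],[0.97,-0.71,0],1],[[0,0,0],[0.97,-0.71,0],1],[[0,0,0],[0.97,-0.71,0],1],[[0,0,0],[0.97,-0.71,0],1],[[0,0,0],[0.97,-0.71,0],1]]' 5
python3 -m inch '[[[0,0,0],[0.97,-0.71,0],1],[[0,0,0],[0.97,-0.71,0],1],[[0,0,0],[0.97,-0.71,0],1],[[0,0,0],[0.97,-0.71,0],1],[[0,0,0],[0.97,-0.71,0],1],[[0,0,0],[0.97,-0.71,0],1],[[0,0,0],[0.97,-0.71,0],1],[[0,0,0],[0.97,-0.71,0],1],[[0,0,0],[0.97,-0.71,0],1],[[0,0,0],[0.97,-0.71,0],1],[[0,0,0],[0.97,-0.71,0],1],[[0,0,0],[0,0,0],1]]'
cat > g.py <<'E'
from h import *
import sys
from scipy.spatial.transform import Rotation as R
s=arm.observe(); Rm=R.from_rotvec(s["eef_rot"]).as_matrix()
print("t",round(s["time_s"],2),"pos",s["position"].round(4),"F",s["ft_force"].round(1),"gap",round(87*s["finger_gap"],1),"grip",round(s["grip_force"],1),"xyaw",np.degrees(np.arctan2(Rm[1,0],Rm[0,0])).round(2),"zaxis",Rm[:,2].round(3))
T=dict(c1=(.6405,.0298),c2=(.6173,.1),c3=(.5942,.1703),c4=(.5713,.2396),bush=(.490,-.2765))
for k,v in T.items():
    print(k,(Rm.T@(np.r_[v,s["position"][2]]-s["position"])/.02)[:2].round(2))
E
python3 g.py
```

```text
time_s: 2.55
position: [0.3193, -0.424, 0.405]
eef_rot: [3.101, 0.497, 0.0]
ft_force: [-0.3, -0.7, 0.2]
finger_gap: 0.171
grip_force: 0.0
time_s: 3.55
position: [0.4752, -0.2053, 0.4053]
eef_rot: [-3.098, -0.509, -0.005]
ft_force: [0.8, 0.7, -1.0]
finger_gap: 0.003
grip_force: 0.0
t 3.55 pos [ 0.4752 -0.2053  0.4053] F [ 0.8  0.7 -1. ] gap 0.3 grip 0.0 xyaw 18.67 zaxis [ 0.003  0.002 -1.   ]
c1 [11.59 -8.49]
c2 [ 11.62 -12.19]
c3 [ 11.65 -15.89]
c4 [ 11.67 -19.54]
bush [-0.44  3.61]
```

```bash
python3 -m inch '[[[0,0,0.007],[0.97,-0.71,0],1],[[0,0,0],[0.97,-0.71,0],1],[[0,0,0],[0.97,-0.71,0],1],[[0,0,0],[0.97,-0.71,0],1],[[0,0,0],[0.97,-0.71,0],1],[[0,0,0],[0.97,-0.71,0],1],[[0,0,0],[0.97,-0.71,0],1],[[0,0,0],[0.97,-0.71,0],1],[[0,0,0],[0.97,-0.71,0],1],[[0,0,0],[0.97,-0.71,0],1],[[0,0,0],[0.97,-0.71,0],1],[[0,0,0],[0.9,-0.68,0],1]]' 
python3 -m inch '[[[0,0,0],[0,0,0.9],1],[[0,0,0],[0,0,0.9],1],[[0,0,0],[0,0,0.9],1],[[0,0,0],[0,0,0.8],1],[[0,0,0],[0,0,0.5],1],[[0,0,0],[0,0,0],1],[[0,0,0],[0,0,0],1]]'
python3 g.py
```

```text
time_s: 4.55
position: [0.6416, 0.0231, 0.4047]
eef_rot: [3.103, 0.486, 0.0]
ft_force: [-0.2, 0.2, -0.6]
finger_gap: 0.005
grip_force: 0.0
time_s: 5.13
position: [0.641, 0.0222, 0.3247]
eef_rot: [3.104, 0.486, -0.001]
ft_force: [-0.3, -0.2, 0.7]
finger_gap: 0.003
grip_force: 0.0
t 5.13 pos [0.641  0.0222 0.3247] F [-0.3 -0.2  0.7] gap 0.3 grip 0.0 xyaw 17.78 zaxis [-0. -0. -1.]
c1 [ 0.09 -0.37]
c2 [ 0.06 -4.07]
c3 [ 0.03 -7.77]
c4 [  0.   -11.41]
bush [-11.75  11.92]
```

```bash
python3 -m inch '[[[0,0,0],[0.09,-0.37,0.5],1],[[0,0,0],[0,0,0.6],1],[[0,0,0],[0,0,0.3],1],[[0,0,0],[0,0,0.15],1],[[0,0,0],[0,0,0.15],1],[[0,0,0],[0,0,0],1]]'; python3 -m inch '[[[0,0,0],[0,0,0.15],1],[[0,0,0],[0,0,0],1]]'; 
python3 g.py
```

```text
time_s: 5.63
position: [0.64, 0.0306, 0.2925]
eef_rot: [3.103, 0.486, -0.003]
ft_force: [-5.8, -0.6, 11.2]
finger_gap: 0.007
grip_force: 5.7
time_s: 5.8
position: [0.6399, 0.0308, 0.2922]
eef_rot: [3.103, 0.486, -0.002]
ft_force: [-11.6, -1.7, 24.4]
finger_gap: 0.008
grip_force: 12.8
t 5.8 pos [0.6399 0.0308 0.2922] F [-11.6  -1.7  24.4] gap 0.7 grip 12.8 xyaw 17.8 zaxis [-0.001 -0.001 -1.   ]
c1 [0.01 0.06]
c2 [-0.02 -3.64]
c3 [-0.04 -7.34]
c4 [ -0.07 -10.99]
bush [-11.83  12.34]
```

Cover 1 stops hard (24 N after ~5 mm), so that bay is full. On to cover 2.

```bash
python3 -m inch '[[[0,0,0],[0,0,-0.8],1],[[0,0,0],[0,0,-0.8],1],[[0,0,0],[0,-0.91,0],1],[[0,0,0],[0,-0.91,0],1],[[0,0,0],[0,-0.91,0],1],[[0,0,0],[0,-0.91,0],1],[[0,0,0],[0,0,0],1],[[0,0,0],[0,0,0],1]]'; python3 g.py
python3 -m inch '[[[0,0,0],[0,0,0.5],1],[[0,0,0],[0,0,0.3],1],[[0,0,0],[0,0,0.3],1],[[0,0,0],[0,0,0.2],1],[[0,0,0],[0,0,0.15],1],[[0,0,0],[0,0,0],1]]'
python3 g.py
```

```text
time_s: 6.47
position: [0.6179, 0.1003, 0.3199]
eef_rot: [3.103, 0.49, 0.0]
ft_force: [0.8, -1.8, -0.0]
finger_gap: 0.006
grip_force: 0.0
t 6.47 pos [0.6179 0.1003 0.3199] F [ 0.8 -1.8 -0. ] gap 0.5 grip 0.0 xyaw 17.93 zaxis [ 0. -0. -1.]
c1 [-0.01  3.7 ]
c2 [-0.03  0.  ]
c3 [-0.05 -3.7 ]
c4 [-0.07 -7.34]
bush [-11.89  15.96]
time_s: 6.97
position: [0.618, 0.0989, 0.2897]
eef_rot: [3.104, 0.485, -0.002]
ft_force: [-0.1, -0.1, 0.3]
finger_gap: 0.004
grip_force: 0.2
t 6.97 pos [0.618  0.0989 0.2897] F [-0.1 -0.1  0.3] gap 0.4 grip 0.2 xyaw 17.77 zaxis [-0.002 -0.    -1.   ]
c1 [0.02 3.63]
c2 [-0.02 -0.06]
c3 [-0.05 -3.76]
c4 [-0.08 -7.41]
bush [-11.82  15.92]
```

```bash
python3 -m inch '[[[0,0,0],[0,0,0.2],1],[[0,0,0],[0,0,0.2],1],[[0,0,0],[0,0,0],1]]'; python3 g.py|head -1
```

```text
time_s: 7.22
position: [0.6179, 0.0995, 0.2821]
eef_rot: [3.104, 0.486, -0.001]
ft_force: [-1.0, -0.5, -0.5]
finger_gap: 0.0
grip_force: 0.2
t 7.22 pos [0.6179 0.0995 0.2821] F [-1.  -0.5 -0.5] gap 0.0 grip 0.2 xyaw 17.81 zaxis [-0.001 -0.    -1.   ]
```

Already 15 mm down with almost no force; I'll take it to about 27 mm.

```bash
python3 -m inch '[[[0,0,0],[0,0,0.3],1],[[0,0,0],[0,0,0.3],1],[[0,0,0],[0,0,0],1],[[0,0,0],[0,0,0],1]]'; python3 - <<'E'
from h import *
im,d=arm.capture("top"); cv2.imwrite("pics/p.png",cv2.resize(im[100:240,200:380,::-1],None,fx=4,fy=4))
E
```

```text
time_s: 7.55
position: [0.6178, 0.0994, 0.27]
eef_rot: [3.104, 0.486, -0.003]
ft_force: [-0.7, 0.0, 0.4]
finger_gap: 0.003
grip_force: 0.3
```

View pics/p.png

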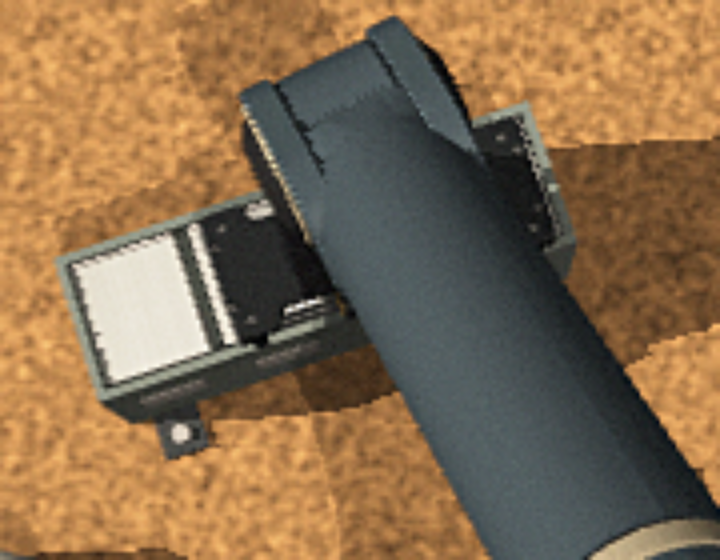

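Cover 2 gave way 27 mm with almost no force, and the view shows only the gripper over it with the neighbours level: bay 2 is empty. Now to the bush.

```bash
python3 -m inch '[[[0,0,0],[0,0,-0.9],1],[[0,0,0],[0,0,-0.9],1],[[0,0,0],[0,0,-0.9],1],[[0,0,0],[0,0,-0.9],-0.4],[[0,0,0],[-0.7,0.95,-0.4],-0.4],[[0,0,0],[-0.7,0.95,0],-0.4],[[0,0,0],[-0.7,0.95,0],-0.4],[[0,0,0],[-0.7,0.95,0],-0.4],[[0,0,0],[-0.7,0.95,0],-0.4],[[0,0,0],[-0.7,0.95,0],-0.4],[[0,0,0],[-0.7,0.95,0],-0.4],[[0,0,0],[-0.7,0.95,0],-0.4]]'
python3 -m inch '[[[0,0,-0.007],[-0.7,0.95,0],-0.4],[[0,0,0],[-0.7,0.95,0],-0.4],[[0,0,0],[-0.7,0.95,0],-0.4],[[0,0,0],[-0.7,0.95,0],-0.4],[[0,0,0],[-0.7,0.95,0],-0.4],[[0,0,0],[-0.7,0.95,0],-0.4],[[0,0,0],[-0.7,0.95,0],-0.4],[[0,0,0],[-0.7,0.95,0],-0.4],[[0,0,0],[0,0,0],-0.4],[[0,0,0],[0,0,0],-0.4]]'
python3 g.py
```

```text
time_s: 8.6
position: [0.5575, -0.0805, 0.3511]
eef_rot: [3.103, 0.486, 0.001]
ft_force: [0.0, 0.4, 0.3]
finger_gap: 0.603
grip_force: 0.0
time_s: 9.43
position: [0.4984, -0.2603, 0.3509]
eef_rot: [3.102, 0.492, 0.0]
ft_force: [0.2, 0.7, 0.1]
finger_gap: 0.699
grip_force: 0.0
t 9.43 pos [ 0.4984 -0.2603  0.3509] F [0.2 0.7 0.1] gap 60.8 grip 0.0 xyaw 18.04 zaxis [ 0. -0. -1.]
c1 [ 11.25 -11.59]
c2 [ 11.23 -15.29]
c3 [ 11.22 -18.99]
c4 [ 11.21 -22.63]
bush [-0.65  0.64]
```

```bash
python3 -m inch '[[[0,0,0],[-0.65,0.64,0],-0.4],[[0,0,0],[0,0,0.8],-0.4],[[0,0,0],[0,0,0.9],-0.4],[[0,0,0],[0,0,0.9],-0.4],[[0,0,0],[0,0,0.9],-0.4],[[0,0,0],[0,0,0.5],-0.4],[[0,0,0],[0,0,0],-0.4],[[0,0,0],[0,0,0],-0.4]]'
python3 g.py
python3 - <<'E'
from h import *
im,d=arm.capture("side"); cv2.imwrite("pics/s1.png",cv2.resize(im[130:220,340:470,::-1],None,fx=5,fy=5))
E
```

```text
time_s: 10.1
position: [0.4911, -0.2742, 0.2708]
eef_rot: [-3.101, -0.5, -0.0]
ft_force: [0.9, -0.0, 0.1]
finger_gap: 0.699
grip_force: 0.0
t 10.1 pos [ 0.4911 -0.2742  0.2708] F [ 0.9 -0.   0.1] gap 60.8 grip 0.0 xyaw 18.31 zaxis [ 0.     0.001 -1.   ]
c1 [ 11.87 -12.09]
c2 [ 11.87 -15.78]
c3 [ 11.88 -19.48]
c4 [ 11.88 -23.13]
bush [-0.09  0.09]
```

View pics/s1.png

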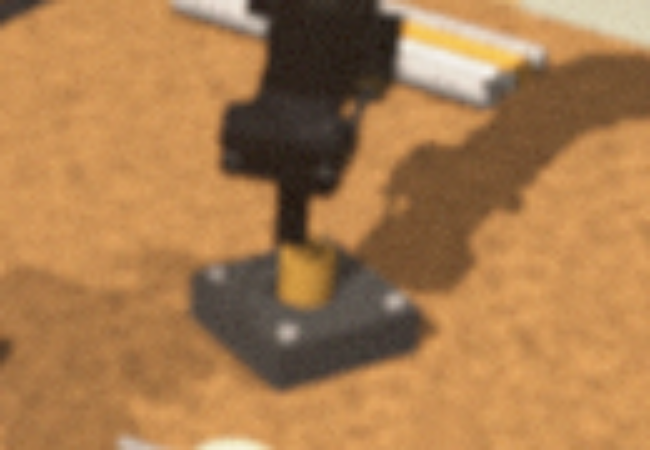

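Fingers sit just above the bush and straddle it (bush at about (305,275) in the crop). Descending and gripping.

```bash
python3 -m inch '[[[0,0,0],[-0.09,0.09,0.6],-0.4],[[0,0,0],[0,0,0.6],-0.4],[[0,0,0],[0,0,0.6],-0.4],[[0,0,0],[0,0,0.4],-0.4],[[0,0,0],[0,0,0],-0.4],[[0,0,0],[0,0,0],-0.4]]' 20
python3 g.py|head -1
python3 -m inch '[[[0,0,0],[0,0,0],0.4],[[0,0,0],[0,0,0],0.4],[[0,0,0],[0,0,0],0.4],[[0,0,0],[0,0,0],0.4],[[0,0,0],[0,0,0],0.4],[[0,0,0],[0,0,0],0.4],[[0,0,0],[0,0,0],0.4],[[0,0,0],[0,0,0],0.4]]' 25
python3 g.py|head -1
```

```text
time_s: 10.65
position: [0.4893, -0.2772, 0.2259]
eef_rot: [-3.101, -0.498, 0.002]
ft_force: [-0.1, 0.3, -0.0]
finger_gap: 0.701
grip_force: 0.0
t 10.65 pos [ 0.4893 -0.2772  0.2259] F [-0.1  0.3 -0. ] gap 61.0 grip 0.0 xyaw 18.23 zaxis [-0.001  0.001 -1.   ]
time_s: 11.32
position: [0.4896, -0.2773, 0.2271]
eef_rot: [3.102, 0.498, 0.0]
ft_force: [-1.3, 1.2, 3.9]
finger_gap: 0.417
grip_force: 25.0
t 11.32 pos [ 0.4896 -0.2773  0.2271] F [-1.3  1.2  3.9] gap 36.2 grip 25.0 xyaw 18.23 zaxis [ 0. -0. -1.]
```

Gripped (36.2 mm, 25 N). Lifting and carrying to cover 2.

```bash
python3 -m inch '[[[0,0,0],[0,0,-0.4],0.4],[[0,0,0],[0,0,-0.8],0.4],[[0,0,0],[0,0,-0.9],0.4],[[0,0,0],[0,0,-0.9],0.4],[[0,0,0],[0,0,-0.9],0.4],[[0,0,0],[0,0,-0.9],0.4],[[0,0,0],[0,0,-0.9],0.4],[[0,0,0],[0,0,-0.9],0.4],[[0,0,0],[0,0,-0.4],0.4],[[0,0,0],[0,0,0],0.4]]'
python3 -m inch '[[[0,0,0],[0.3,-0.4,0],0.4],[[0,0,0],[0.6,-0.8,0],0.4],[[0,0,0],[0.7,-0.93,0],0.4],[[0,0,0],[0.7,-0.93,0],0.4],[[0,0,0],[0.7,-0.93,0],0.4],[[0,0,0],[0.7,-0.93,0],0.4],[[0,0,0],[0.7,-0.93,0],0.4],[[0,0,0],[0.7,-0.93,0],0.4],[[0,0,0],[0.7,-0.93,0],0.4],[[0,0,0],[0.7,-0.93,0],0.4],[[0,0,0],[0.7,-0.93,0],0.4],[[0,0,0],[0.7,-0.93,0],0.4]]'
python3 -m inch '[[[0,0,0],[0.7,-0.93,0],0.4],[[0,0,0],[0.7,-0.93,0],0.4],[[0,0,0],[0.7,-0.93,0],0.4],[[0,0,0],[0.7,-0.93,0],0.4],[[0,0,0],[0.7,-0.93,0],0.4],[[0,0,0],[0.5,-0.65,0],0.4],[[0,0,0],[0,0,0],0.4],[[0,0,0],[0,0,0],0.4]]'
python3 g.py
```

```text
time_s: 12.15
position: [0.4898, -0.2775, 0.3687]
eef_rot: [3.1, 0.497, 0.005]
ft_force: [1.2, -1.0, -2.5]
finger_gap: 0.414
grip_force: 25.0
time_s: 13.15
position: [0.5734, -0.0266, 0.3648]
eef_rot: [-3.101, -0.499, 0.005]
ft_force: [0.6, -0.8, -1.6]
finger_gap: 0.413
grip_force: 25.0
time_s: 13.82
position: [0.616, 0.099, 0.3649]
eef_rot: [-3.101, -0.502, 0.005]
ft_force: [-0.2, -0.8, -2.6]
finger_gap: 0.415
grip_force: 25.0
t 13.82 pos [0.616  0.099  0.3649] F [-0.2 -0.8 -2.6] gap 36.1 grip 25.0 xyaw 18.41 zaxis [-0.003 -0.    -1.   ]
c1 [0.07 3.67]
c2 [ 0.08 -0.03]
c3 [ 0.09 -3.73]
c4 [ 0.1  -7.38]
bush [-11.91  15.83]
```

```bash
python3 -m inch '[[[0,0,0],[0.35,-0.03,0.4],0.4],[[0,0,0],[0,0,0.6],0.4],[[0,0,0],[0,0,0.6],0.4],[[0,0,0],[0,0,0.4],0.4],[[0,0,0],[0,0,0.3],0.4],[[0,0,0],[0,0,0.3],0.4],[[0,0,0],[0,0,0.3],0.4],[[0,0,0],[0,0,0.1],0.4],[[0,0,0],[0,0,0],0.4]]'
python3 g.py
python3 - <<'E'
from h import *
im,d=arm.capture("side"); cv2.imwrite("pics/s2.png",cv2.resize(im[130:280,220:360,::-1],None,fx=4,fy=4))
E
```

```text
time_s: 14.57
position: [0.623, 0.0999, 0.3063]
eef_rot: [3.102, 0.497, -0.001]
ft_force: [-1.1, -0.6, -1.6]
finger_gap: 0.417
grip_force: 25.0
t 14.57 pos [0.623  0.0999 0.3063] F [-1.1 -0.6 -1.6] gap 36.3 grip 25.0 xyaw 18.22 zaxis [-0.001 -0.    -1.   ]
c1 [-0.27  3.6 ]
c2 [-0.27 -0.09]
c3 [-0.27 -3.79]
c4 [-0.27 -7.44]
bush [-12.2  15.8]
```

View pics/s2.png

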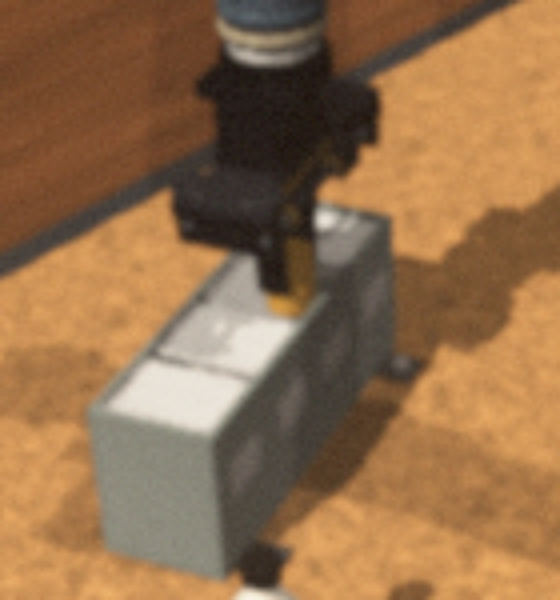

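The bush dips behind the divider into bay 2 (crop (288,305)) with no wall contact. Releasing, then retreating.

```bash
python3 -m inch '[[[0,0,0],[0,0,0],-0.2],[[0,0,0],[0,0,0],-0.2],[[0,0,0],[0,0,0],-0.2],[[0,0,0],[0,0,0],-0.2],[[0,0,0],[0,0,0],-0.2],[[0,0,0],[0,0,-0.5],-0.2],[[0,0,0],[0,0,-0.9],-0.2],[[0,0,0],[0,0,-0.9],-0.2],[[0,0,0],[0,0,-0.9],-0.2],[[0,0,0],[0,0,-0.9],-0.2],[[0,0,0],[0,0,0],-0.2]]'
python3 -m inch '[[[0,0,0],[-0.2,0.9,-0.5],-0.2],[[0,0,0],[-0.2,0.9,0],-0.2],[[0,0,0],[-0.2,0.9,0],-0.2],[[0,0,0],[-0.2,0.9,0],-0.2],[[0,0,0],[-0.2,0.9,0],-0.2],[[0,0,0],[-0.2,0.9,0],-0.2],[[0,0,0],[-0.2,0.9,0],-0.2],[[0,0,0],[-0.2,0.9,0],-0.2],[[0,0,0],[-0.2,0.9,0],-0.2],[[0,0,0],[-0.2,0.9,0],-0.2],[[0,0,0],[-0.2,0.9,0],-0.2],[[0,0,0],[-0.2,0.9,0],-0.2]]'
python3 - <<'E'
from h import *
im,d=arm.capture("top"); cv2.imwrite("pics/t2.png",cv2.resize(im[100:280,180:490,::-1],None,fx=2.5,fy=2.5))
H=[atz and atd("top",(j,i),d[i,j])[2] for j,i in ((293,158),(290,150),(297,166))]; print(np.round(H,3))
print([ (round(q["score"],2),q["pixel"]) for q in arm.place_of("bush","top")])
E
```

```text
time_s: 15.53
position: [0.6241, 0.1007, 0.3938]
eef_rot: [-3.102, -0.498, -0.013]
ft_force: [1.2, -0.3, 0.7]
finger_gap: 0.604
grip_force: 0.0
time_s: 16.53
position: [0.645, -0.1211, 0.3984]
eef_rot: [-3.102, -0.498, 0.001]
ft_force: [-0.1, -0.1, 0.4]
finger_gap: 0.599
grip_force: 0.0
[0.119 0.113 0.118]
[]
```

View pics/t2.png

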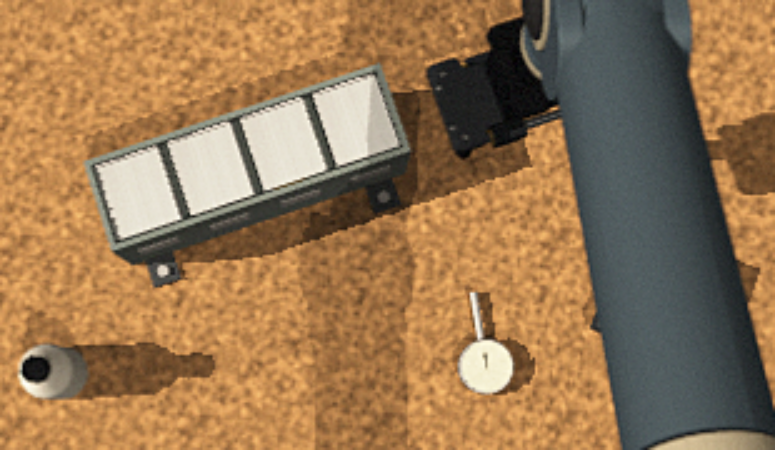

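All four covers are shut and level (cover 2 at about (285,140) in the crop). The gripper is empty and clear, no bush shows outside, and the gauge and bottle are undisturbed. Handing in.

```bash
python3 -c "
from rig import arm
print(arm.sign_off())"
```

```text
the job is handed in; nothing more can be done
None
```

I handed in the job at about 17 s of the 67 s allowed: cover 2 gave way (27 mm, under 1 N) where cover 1 stopped hard, and the brass bush went through it into bay 2, with the covers shut again and no bush visible outside.

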